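# Pump up the stone clamp and hold its key valve open

## Robot

A 6-joint arm with a two-finger parallel gripper is mounted at the origin on a cart in front of the work surface, level with it; the furniture and walls round the work are solid. World frame = base frame: x ahead of the robot, y to its left, z up, the work surface at z = 0. Lengths are in m, angles in rad, forces in N, time in s.
With the tool pointing down it reaches from about 0.25 to 0.8 m from the base axis. Payload 3.9 kg.
Tool frame: the origin (TCP) lies midway between the tips of the shut fingers; the grasp point (between the pads) lies 19 mm behind it; z points along the fingers, x is the direction in which the jaws open and shut, and the axes are right-handed (so a half turn about z gives the same grasp; the last joint's range is limited). The gripper opens to 85 mm and grips with 20 to 120 N. Pads are 22 mm wide; open, the fingers measure 114 mm over their backs; the gripper's body (76 mm by 85 mm) begins 54 mm behind the grasp point. The pads swing forward as they close: fully open they stand 13 mm farther back than shut.
Start: joints at [0, 0.26, -0.138, 1.173, 0, 1.571], TCP at [0.525, -0, 0.202] pointing down, gripper open.
Joint ranges: [-2.78, 2.78], [-0.83, 1.72], [-1.28, 1.37], [-1.9, 2.12], [-1.57, 1.48], [-3.14, 3.14]. Speed limits (rad/s): [2.57, 2.57, 3.14, 3.14, 3.14, 3.14].

## Interface

Orientations are given as a rotation vector (axis times angle).
In Python, from bench import get_obs, get_image, camera_params, finish_job gives the robot as it stands.
- The arm moves only by the shell command python3 -m crank 'ROWS' [OPENING] [FORCE]. ROWS is JSON, a list of rows, each a list of 6 numbers: the shift along the world's x, y, z in m, then the turn, a rotation vector about the world's x, y, z in degrees. A call has 1 to 10 rows; each row shifts and turns the commanded pose from where the row before left it; what a row does not reach is not made up. A row lasts 1/8 s, in which the tool goes at most 62.5 mm and 10.7 degrees, less where a joint would pass 70% of its speed; a pose out of reach is approached as far as the arm can. A call with a gripper value outside its range is refused whole. OPENING is the opening, from -1 (shut) to 1 (fully open), so that 0 is half open, set as the call begins (- or left out, the last holds). The fingers move at their own pace and stop on an object; FORCE is the grip in N (left out, the last holds). Time passes only in rows, so rows that do not move let the fingers close. It gives the time, the measured TCP pose, the force and the opening at its end, in the units of the state.
- get_obs(): the state, without advancing time (a new reading comes with each control period).
- get_image(name): name is "scene" or "side" or "wrist"; returns (picture, depth): 400x640x3 uint8, red, green, blue; 400x640 float32, m along the optical axis (not along the pixel's ray), 0 where there is no reading.
- camera_params(name): a dict with "mtx" (3x3 intrinsics, pixels), "rvec" (rotation vector, rad) and "tvec" (3), from world to camera coordinates, as OpenCV has them. Camera axes: x right, y down, z forward; pixel columns grow to the right and rows downward; lengths in m; the calibration is good to about 2 mm. A picture is of the moment at which its call begins: read the wrist's pose just before it. camera_params takes no time and is no camera call; for the wrist camera it gives the pose at the moment of the call.
- finish_job(): hands the job in, once; it reports no verdict.
The state is a dict: "t": time; "joint_pos": joint angles; "joint_vel": joint speeds; "tau": joint torques, N m; "eef_pos": TCP position; "eef_rot": TCP orientation; "contact_force": force on the tool from outside, world axes, zero at the start; "torque": the same for the moment, N m; "grip_width": opening from 0.0 (shut) to 1.0 (fully open).
Only numpy, scipy, OpenCV 4.12 (cv2) and the standard library are available. Lean on these libraries where they do the work, as an engineer would, in place of code of your own. Each camera call takes 0.05 s, during which the arm holds its last target.

## Task

Close the stone clamp: pump its lever three full strokes, each down to the stop and all the way back up. Then take the key out of its wooden stand, push it fully home into the lock on the clamp (jiggle it if the pins stick), and turn it clockwise about a quarter until it stops. The valve springs back, so finish while still gripping the key and holding it turned, and leave the loose things round about where they are.

Things in the scene. Friction and masses are not known exactly. Their poses are not given: they have to be found in the camera images.
- lever_grip (a point): Centre of the black rubber T-grip (level bar, 90 mm long along this y, 22 mm thick) at the free end of the pump lever, pressed down from above. 137 mm above the table when raised, 48 mm at the stop (moving 9 mm away from the hinge meanwhile). The lever's hinge is 180 mm away towards this +x, at the back of the clamp.
- pump_lever (a joint): Angle of the pump lever (a 14 mm steel rod): 0 raised, 0.5 rad down on its stop. A spring brings it back up by itself when the push is taken away (push at the grip: about 2 N at the top, 9 N at the stop).
- key_bow (a point): Centre of the bow (flat grip) of the steel key: plate 30 mm wide (x), 9 mm thick (y), 40 mm high (z), with a dark round spot near its top. Below it (-z) is the blade, 14 (x) x 5 (y) mm, 34 mm long, rounded lower edge. Same either way round. The key starts upright, blade down, in its stand, the bow wholly above it.
- key_shoulder (a point): Centre of the key's shoulder (lower face of the bow, 20 mm below the bow's centre, on the key's axis); axes as the bow's. It lies on the lock's mouth when the key is fully home.
- valve_key: The key as a whole, about 50 g; its origin and axes are those of the shoulder point.
- key_stand: Wooden block 56 x 56 x 44 mm, fixed to the table, to the right of the clamp, with a slot in its top (along x) in which the key stands loosely; origin at the centre of its underside. Lift the key straight up by 36 mm or more to free it.
- lock_mouth (a point): Centre of the keyway's mouth in the brass plug, on top of the 62 mm square grey housing at the right end of the clamp, 75 mm above the table; z up. Upright keyway 16 (x) x 7 (y) mm, 42 mm deep, 4 mm bevel at the mouth; axes turn with the plug. Sticky sprung pins cross it 13 and 23 mm down: it takes a firm push (up to 15 N).
- lock_plug (a joint): Turn of the lock's plug: 0 at rest (key goes in), growing clockwise as seen from above, stop at 1.42 rad. A spring (0.03 N m at rest, 0.12 at the stop) turns it back when the key is let go. The blade has about 0.13 rad of play, so the key turns about 1.55 rad. It drives the clamp's ram against the stone.
- clamp_unit: Hand-pumped stone clamp, fixed to the table: dark steel base 160 (x) x 300 (y) x 12 mm, origin at the centre of its underside; -x side faces the robot, lever at the left (+y) end, lock at the right (-y) end, a small stone between jaws in the middle (nothing there above 60 mm).
- packing_tape: Bystander: roll of brown tape, lying, 98 mm across, 24 mm high; origin at its underside.
- thumbnail_box: Bystander: clear little specimen box, 38 x 38 x 35 mm; origin at its underside.
- fluorite_cubes: Bystander: small dark green crystal, 33 x 49 x 35 mm; origin at its underside.
- barite_rose_small: Bystander: brownish crystal rose, 49 x 70 x 34 mm; origin at its underside.
- calculator: Bystander: flat calculator, 120 x 72 x 16 mm; origin at its underside.
Things that resemble listed ones, but are neither listed nor needed, are in the scene too. Of the things that look like the valve_key, the smaller one is meant.

How it is judged:
On the way, in this order (a step that is already met when the one before it is completed fails the run):
1. pump lever pressed down to its stop, first stroke (at least 0.42 of its 0.5 rad) (value of joint pump_lever above 0.42 rad), for 0.05 s.
2. pump lever back up, first stroke (within 0.08 rad of the top) (value of joint pump_lever below 0.08 rad), for 0.05 s.
3. pump lever pressed down to its stop, second stroke (at least 0.42 of its 0.5 rad) (value of joint pump_lever above 0.42 rad), for 0.05 s.
4. pump lever back up, second stroke (within 0.08 rad of the top) (value of joint pump_lever below 0.08 rad), for 0.05 s.
5. pump lever pressed down to its stop, third stroke (at least 0.42 of its 0.5 rad) (value of joint pump_lever above 0.42 rad), for 0.05 s.
6. pump lever back up, third stroke (within 0.08 rad of the top) (value of joint pump_lever below 0.08 rad), for 0.05 s.
7. key fully home in the lock (shoulder within 5 mm of the mouth) (z of key_shoulder in the frame of lock_mouth below 0.005 m and horizontal distance between key_shoulder and lock_mouth below 0.004 m and angle between key_shoulder's own z axis and vertical below 0.15 rad), for 0.1 s.
8. key turned about a quarter clockwise (at least 1.2 rad), still gripped (all of step 7 and value of joint lock_plug above 1.2 rad and contact force between the fingers and valve_key above 2 N), for 0.2 s.
At the end, for the whole second after the job is handed in: The key is fully home (shoulder within 5 mm of the mouth's height, 4 mm sideways, within 0.15 rad of upright), turned at least 1.2 rad clockwise and still gripped by the fingers (over 2 N), and the pump lever is back up (within 0.08 rad) (all of step 8 and value of joint pump_lever below 0.08 rad); the arm keeps its last pose, push and grip.
It fails at once if packing tape pushed more than 30 mm (distance of packing_tape from where it was at the start of the episode above 0.03 m).
It fails at once if thumbnail box pushed more than 30 mm (distance of thumbnail_box from where it was at the start of the episode above 0.03 m).
It fails at once if fluorite cubes pushed more than 30 mm (distance of fluorite_cubes from where it was at the start of the episode above 0.03 m).
It fails at once if barite rose small pushed more than 30 mm (distance of barite_rose_small from where it was at the start of the episode above 0.03 m).
It fails at once if calculator pushed more than 30 mm (distance of calculator from where it was at the start of the episode above 0.03 m).
It also fails if it takes over 72 s, if anything falls off the work surface, if the arm or the gripper's body presses on something with over 40 N, if the wrist force passes 120 N, or if a joint passes its speed limit or range.

## Working session

There is one attempt and no reset: what is moved stays moved. The work goes in short steps, Python scripts to look and compute and a shell command to move; the robot and the scene stay as the last step left them, time stands still between calls to the robot, and variables do not carry over. Pictures are saved under pics/ and viewed, and the job is handed in when it is done.

```bash
ls; mkdir -p pics
python3 - <<'E'
from bench import *
import cv2,numpy as np
print(get_obs())
for n in("scene","side","wrist"):
    p=camera_params(n);print(n,p)
    im,d=get_image(n);cv2.imwrite(f"pics/{n}0.png",im[:,:,::-1]);np.savez(f"pics/{n}0.npz",im=im,d=d,**{k:np.array(v) for k,v in p.items()})
E
```

```text
pics
{'t': 0.0, 'joint_pos': array([ 2.58422959e-06,  2.60683098e-01, -1.39422691e-01,  1.17270467e+00,
        2.42042829e-05,  1.57079160e+00]), 'joint_vel': array([ 0.00213829, -0.00091157,  0.00019373, -0.00051088,  0.00033109,
        0.00090085]), 'tau': array([-3.22425103e-04, -4.05677426e+01,  2.53926122e+01,  1.89446745e-02,
       -4.02533055e-05,  2.61086342e-05]), 'eef_pos': array([5.24229878e-01, 9.81896811e-06, 2.01145174e-01]), 'eef_rot': array([-3.14156685e+00, -1.14477482e-05,  3.16376970e-03]), 'contact_force': array([-0.39999817,  0.17333389, -0.15826225]), 'torque': array([-0.00876438,  0.01691233,  0.05033781]), 'grip_width': 0.9999400573043731}
scene {'mtx': array([[413.97834018,   0.        , 316.82055357],
       [  0.        , 413.97834018, 204.66971025],
       [  0.        ,   0.        ,   1.        ]]), 'rvec': array([ 2.19809896, -0.57265177,  0.29708522]), 'tvec': array([-0.48166377,  0.26184827,  1.09503931])}
side {'mtx': array([[481.11952843,   0.        , 325.76354548],
       [  0.        , 481.11952843, 204.77908469],
       [  0.        ,   0.        ,   1.        ]]), 'rvec': array([ 0.58304832, -2.38474315,  1.48958677]), 'tvec': array([0.46373864, 0.2012782 , 1.1894942 ])}
wrist {'mtx': array([[302.84484485,   0.        , 317.9169238 ],
       [  0.        , 302.84484485, 200.17360511],
       [  0.        ,   0.        ,   1.        ]]), 'rvec': array([-2.85112906e+00, -1.05180165e-03,  2.88802042e-03]), 'tvec': array([-0.52409668, -0.03775149,  0.3792581 ])}
```

View pics/scene0.png

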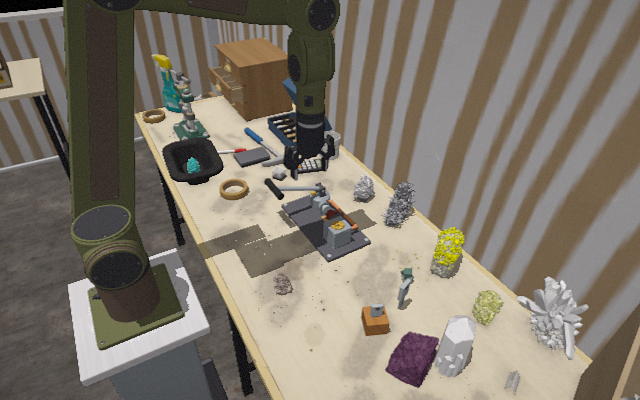

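View pics/side0.png

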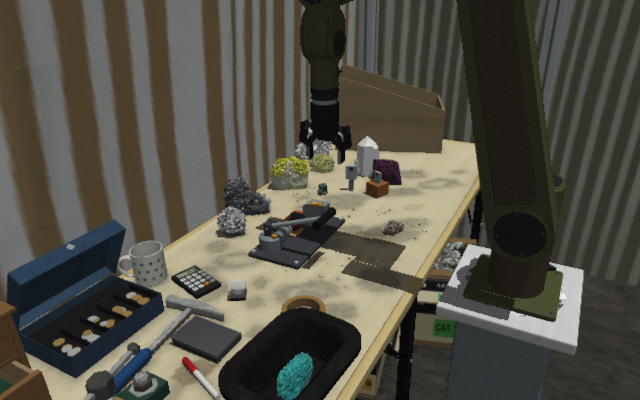

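View pics/wrist0.png

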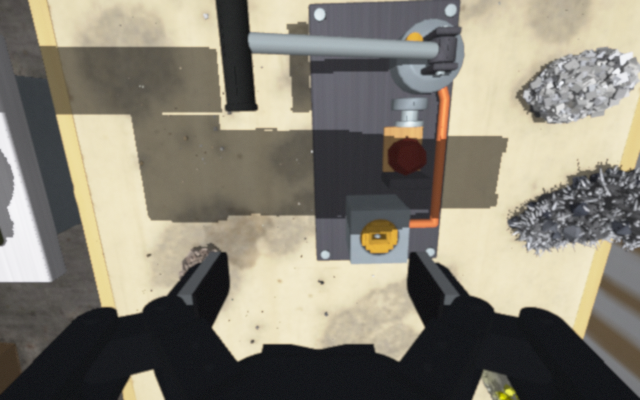

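The scene view shows the clamp around (325,225), the key in its stand at (377,315) with a larger lookalike at (405,288), and the black lever grip at (273,188). In the wrist view, the brass plug is at (380,237) and the grip is at (235,50).

```bash
cat > h.py <<'E'
import numpy as np,cv2
from bench import *
def ld(f):
    z=np.load(f);return z
def world(z,u,v,h=None):
    R=cv2.Rodrigues(z['rvec'])[0];t=z['tvec'].ravel()
    r=np.linalg.inv(z['mtx'])@np.array([u,v,1.0])
    if h is None:
        d=float(z['d'][int(round(v)),int(round(u))]);return R.T@(r*d-t)
    c=-R.T@t;dr=R.T@r
    return c+dr*(h-c[2])/dr[2]
def proj(z,p):
    return cv2.projectPoints(np.array(p,float).reshape(-1,3),z['rvec'],z['tvec'],z['mtx'],None)[0].reshape(-1,2)
def snap(n,tag):
    p=camera_params(n);im,d=get_image(n);cv2.imwrite(f"pics/{n}{tag}.png",im[:,:,::-1]);np.savez(f"pics/{n}{tag}.npz",im=im,d=d,**{k:np.array(v) for k,v in p.items()})
def crop(n,tag,x0,y0,x1,y1,s):
    im=cv2.imread(f"pics/{n}{tag}.png")[y0:y1,x0:x1]
    cv2.imwrite(f"pics/{n}{tag}_c{x0}_{y0}.png",cv2.resize(im,None,fx=s,fy=s,interpolation=cv2.INTER_CUBIC))
E
python3 - <<'E'
from h import *
crop("scene","0",330,240,430,340,6);crop("side","0",320,120,440,220,5);crop("wrist","0",330,180,430,280,6)
w=ld("pics/wrist0.npz");s=ld("pics/scene0.npz");d=ld("pics/side0.npz")
np.set_printoptions(precision=4,suppress=True)
print("plug",world(w,380,237),world(w,380,237,.075))
for p in[(235,10),(236,50),(240,105),(260,42),(440,46),(320,14),(452,10),(325,255),(430,254)]:print(p,world(w,*p))
for p in[(377,311),(377,322),(405,288),(406,272),(273,188),(339,225)]:print('s',p,world(s,*p))
for p in[(377,178),(377,188),(351,175),(325,213)]:print('d',p,world(d,*p))
E
```

```text
plug [ 0.5924 -0.0613  0.0659] [ 0.5904 -0.0573  0.075 ]
(235, 10) [0.4696 0.1357 0.1455]
(236, 50) [0.4689 0.1114 0.1475]
(240, 105) [0.4692 0.0758 0.1483]
(260, 42) [0.4837 0.1181 0.138 ]
(440, 46) [0.6292 0.1252 0.0854]
(320, 14) [0.5262 0.1682 0.0152]
(452, 10) [0.6631 0.1717 0.0154]
(325, 255) [ 0.5334 -0.1086  0.0158]
(430, 254) [ 0.6697 -0.1068  0.0162]
s (377, 311) [ 0.5156 -0.3642  0.0623]
s (377, 322) [ 0.507  -0.3797  0.0424]
s (405, 288) [ 0.6055 -0.3553  0.0873]
s (406, 272) [ 0.6796 -0.2814  0.0339]
s (273, 188) [0.4616 0.1117 0.1442]
s (339, 225) [ 0.5959 -0.0597  0.0707]
d (377, 178) [ 0.5149 -0.3611  0.0599]
d (377, 188) [ 0.5005 -0.3282  0.0378]
d (351, 175) [ 0.607  -0.345   0.0606]
d (325, 213) [0.4655 0.112  0.1491]
```

```bash
ls pics
```

```text
scene0.npz
scene0.png
scene0_c330_240.png
side0.npz
side0.png
side0_c320_120.png
wrist0.npz
wrist0.png
wrist0_c330_180.png
```

View pics/scene0_c330_240.png

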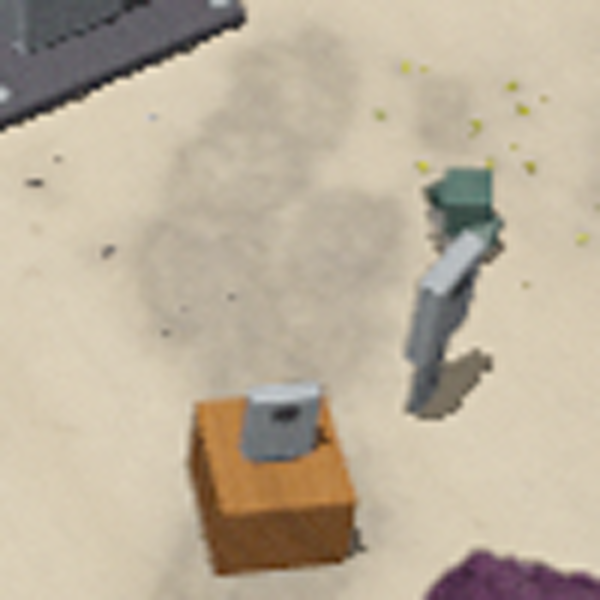

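View pics/side0_c320_120.png

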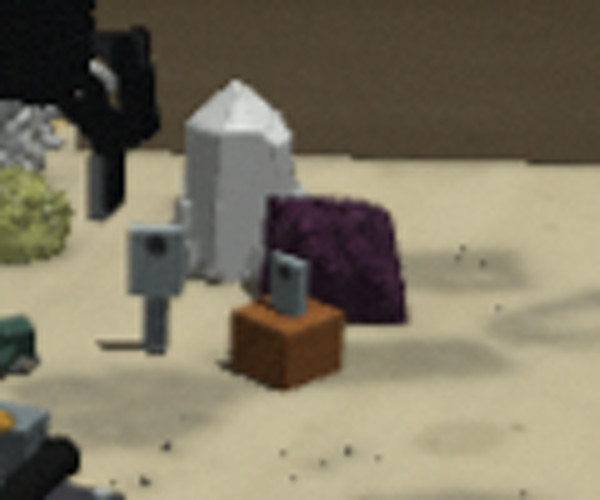

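View pics/wrist0_c330_180.png

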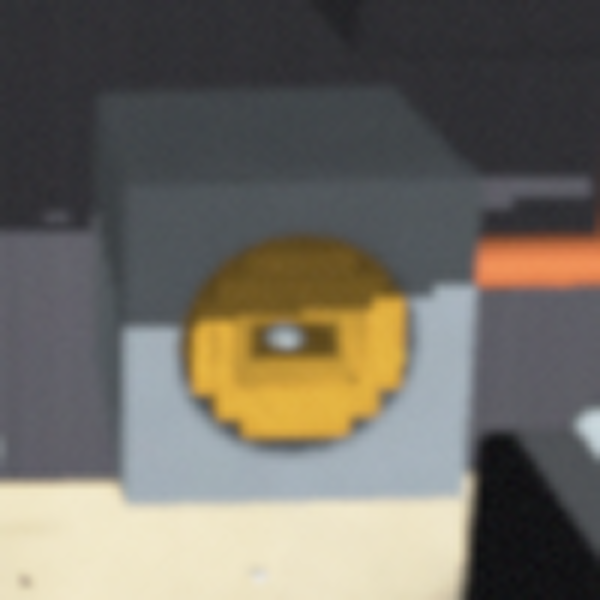

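The smaller key stands in the block at about (0.51,-0.365), with the bow's plate along x. The clamp yaw is about +1.5°, the lock mouth is at about (0.591,-0.058), and the grip centre is at about (0.467,0.118). I'll pump first.

```bash
python3 -m crank '[[-0.03,0.058,0,0,0,0],[-0.028,0.06,0,0,0,0],[0,0,-0.02,0,0,0],[0,0,-0.02,0,0,0],[0,0,0,0,0,0],[0,0,0,0,0,0]]' -1 40; python3 -c "
from h import *
snap('scene','1');crop('scene','1',230,130,390,270,5);snap('wrist','1')"
```

```text
t: 0.9
eef_pos: [0.4701, 0.1121, 0.1624]
eef_rot: [-3.142, 0.001, -0.0]
contact_force: [0.0, 0.4, 0.2]
grip_width: 0.002
```

View pics/scene1_c230_130.png

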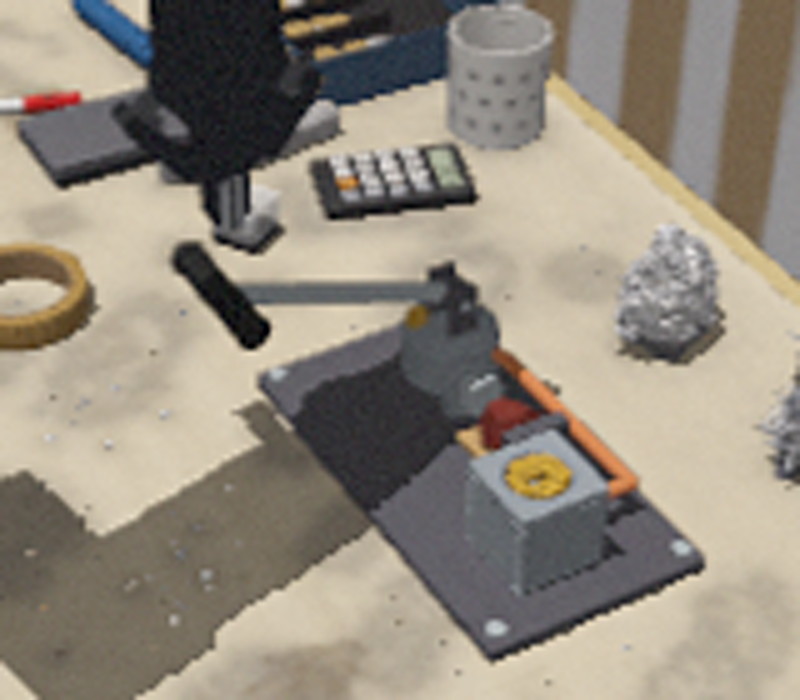

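View pics/wrist1.png

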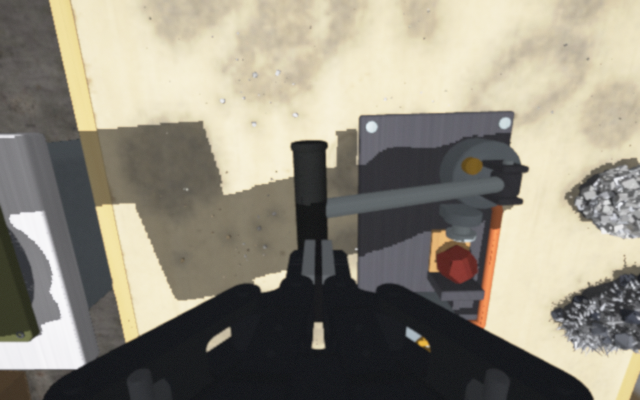

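Run:
```python
from h import *
np.set_printoptions(precision=4,suppress=True)
w=ld("pics/wrist1.npz");s=ld("pics/scene1.npz")
for p in[(310,148),(310,145),(310,200),(340,206),(400,200),(480,187),(312,232)]:print(p,world(w,*p), world(w,*p,.148))
print(proj(w,[[.4701,.1121,.1624],[.467,.118,.148],[.467,.163,.148],[.467,.073,.148]]), proj(s,[[.4701,.1121,.1624],[.467,.118,.148],[.467,.163,.137],[.467,.073,.137]]))
for p in[(268,181),(282,195),(300,188)]:print(p,world(s,*p))
print(get_obs()['eef_pos'])
```

```text
(310, 148) [0.4658 0.1623 0.1483] [0.4658 0.1623 0.148 ]
(310, 145) [0.4659 0.1642 0.1486] [0.4659 0.1641 0.148 ]
(310, 200) [0.4656 0.1289 0.1472] [0.4656 0.1291 0.148 ]
(340, 206) [0.4859 0.1211 0.1355] [0.485  0.1251 0.148 ]
(400, 200) [0.5315 0.1206 0.1196] [0.5235 0.1291 0.148 ]
(480, 187) [0.604  0.1238 0.093 ] [0.5736 0.1377 0.148 ]
(312, 232) [0.4667 0.1066 0.1473] [0.4668 0.1069 0.148 ]
[[316.9911 233.2742]
 [312.2865 216.2916]
 [311.8937 146.8286]
 [312.6312 277.2666]] [[275.1947 182.3273]
 [273.6576 185.4219]
 [267.7268 180.7271]
 [280.2222 196.246 ]]
(268, 181) [0.4619 0.1483 0.1471]
(282, 195) [0.4737 0.0744 0.1383]
(300, 188) [0.5584 0.1194 0.1048]
[0.4706 0.1121 0.1628]
```

```bash
python3 -m crank '[[-0.003,0.007,-0.012,0,0,0],[-0.003,0,-0.012,0,0,0],[-0.004,0,-0.013,0,0,0],[-0.003,0,-0.02,0,0,0],[-0.001,0,-0.02,0,0,0],[0.001,0,-0.02,0,0,0],[0,0,-0.006,0,0,0],[0,0,0,0,0,0]]'; python3 -c "
from h import *
snap('side','2');crop('side','2',200,120,360,280,5)"
```

```text
t: 2.0
eef_pos: [0.4537, 0.1188, 0.0579]
eef_rot: [3.141, 0.0, -0.008]
contact_force: [-5.5, -0.3, 6.4]
grip_width: -0.005
```

View pics/side2_c200_120.png

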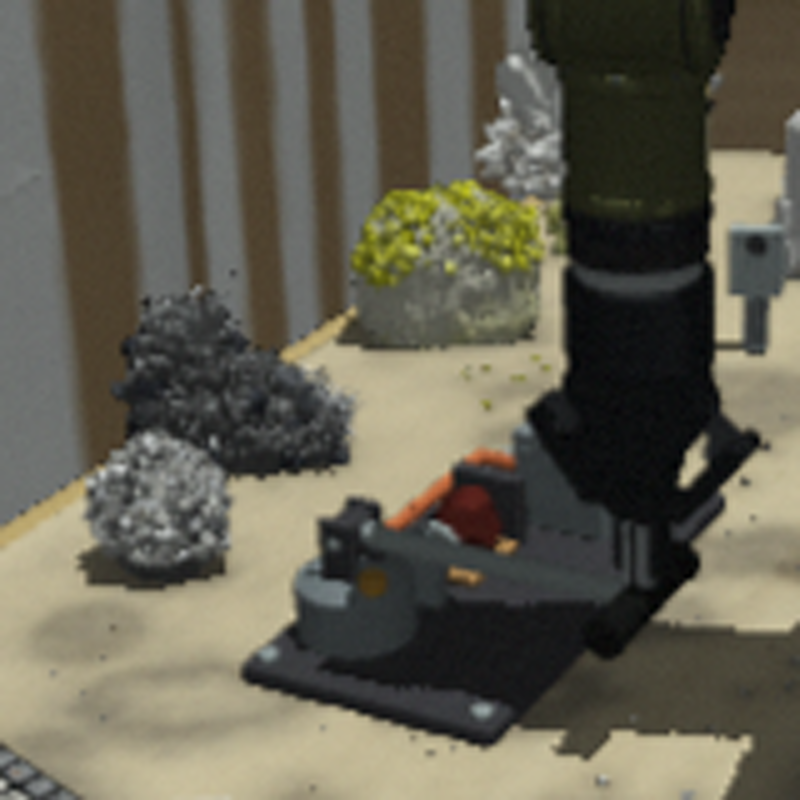

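```bash
python3 -m crank '[[0.003,0,-0.004,0,0,0],[0,0,-0.002,0,0,0],[0,0,0,0,0,0]]'
```

```text
t: 2.42
eef_pos: [0.458, 0.1189, 0.0527]
eef_rot: [3.141, 0.0, -0.004]
contact_force: [-3.4, -0.2, 7.0]
grip_width: 0.0
```

```bash
python3 -m crank '[[0,0,-0.004,0,0,0],[0,0,-0.002,0,0,0],[0,0,0,0,0,0]]'
```

```text
t: 2.8
eef_pos: [0.4582, 0.1189, 0.0468]
eef_rot: [3.141, 0.0, -0.004]
contact_force: [-3.2, -0.6, 7.4]
grip_width: 0.003
```

```bash
python3 -c "
from h import *
snap('wrist','3');snap('side','3');crop('side','3',260,160,360,260,6);crop('wrist','3',230,100,530,300,2.6)"
```

```text
(no output)
```

View pics/side3_c260_160.png

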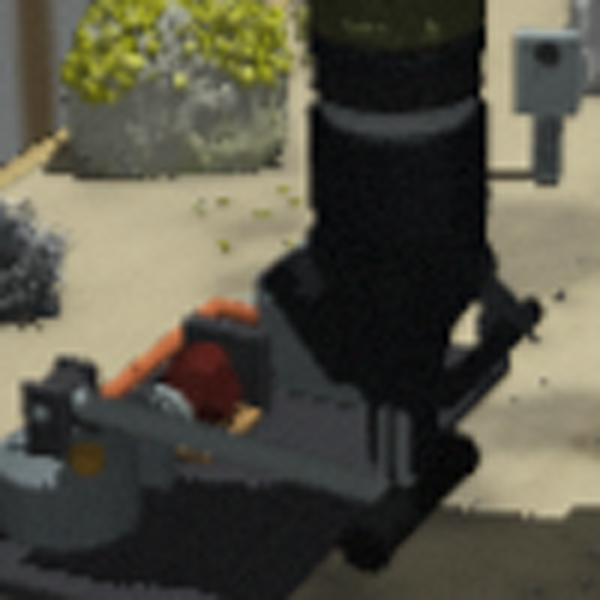

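View pics/wrist3_c230_100.png

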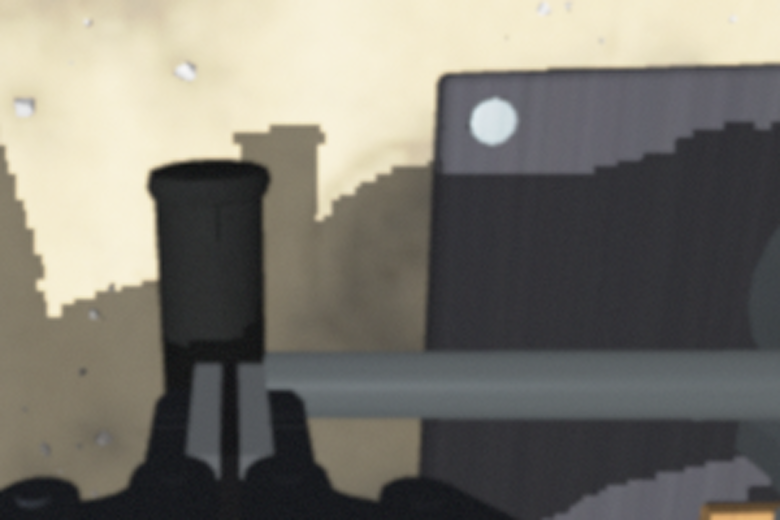

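Run:
```python
from h import *
np.set_printoptions(precision=4,suppress=True)
w=ld("pics/wrist3.npz")
for p in[(312,170),(312,190),(312,210),(312,225),(300,200),(325,200),(345,246),(390,246),(500,246),(308,243),(308,260),(310,270),(330,245),(327,270)]:print(p,world(w,*p))
```

```text
(312, 170) [0.4556 0.1642 0.0768]
(312, 190) [0.4555 0.1544 0.0768]
(312, 210) [0.4555 0.144  0.0762]
(312, 225) [0.4554 0.1363 0.0769]
(300, 200) [0.4496 0.1489 0.0756]
(325, 200) [0.462  0.1479 0.0721]
(345, 246) [0.4727 0.1227 0.0725]
(390, 246) [0.4961 0.1233 0.0736]
(500, 246) [0.5522 0.1243 0.0757]
(308, 243) [0.4536 0.1296 0.0837]
(308, 260) [0.4542 0.1293 0.1005]
(310, 270) [0.4553 0.1297 0.1098]
(330, 245) [0.4642 0.1297 0.0861]
(327, 270) [0.4621 0.1297 0.1098]
```

Run:
```python
from h import *
np.set_printoptions(precision=4,suppress=True)
for t in '013':
  w=ld(f"pics/wrist{t}.npz");R=cv2.Rodrigues(w['rvec'])[0];print(-R.T@w['tvec'].ravel())
print(get_obs()['eef_pos'],get_obs()['contact_force'])
for p in[(417,147),(470,180),(460,250),(250,120)]:print(p,world(w,*p))
s=ld("pics/side3.npz")
for p in [(280,227),(300,233),(318,238),(316,251),(335,234),(324,236),(328,236)]:print(world(s,*p))
```

```text
[0.5248 0.0727 0.3731]
[0.4705 0.1847 0.3346]
[0.4588 0.1916 0.2187]
[0.4581 0.119  0.0469] [-3.5349 -0.6115  7.017 ]
(417, 147) [0.5236 0.168  0.017 ]
(470, 180) [0.5642 0.1447 0.0121]
(460, 250) [0.5317 0.1223 0.0761]
(250, 120) [ 0.4104  0.1846 -0.0016]
[0.598 0.126 0.083]
[0.5371 0.1224 0.0778]
[0.4814 0.1236 0.0772]
[0.4645 0.1654 0.0647]
[0.4526 0.0817 0.0754]
[0.4618 0.1264 0.0896]
[0.45   0.1264 0.0926]
```

Run:
```python
from h import *
np.set_printoptions(precision=4,suppress=True)
for t,u in(('1',(308,312,326,331)),('3',(300,308,318,328,334))):
  w=ld(f"pics/wrist{t}.npz")
  for uu in u:
    for v in range(225,290,6): print(t,uu,v,world(w,uu,v),w['im'][v,uu])
im=cv2.imread("pics/wrist1.png")[200:300,250:400];cv2.imwrite("pics/w1c.png",cv2.resize(im,None,fx=5,fy=5))
```

```text
1 308 225 [0.4641 0.1113 0.1465] [24 27 26]
1 308 231 [0.4641 0.1077 0.1481] [19 23 22]
1 308 237 [0.464  0.1031 0.1474] [24 26 25]
1 308 243 [0.4658 0.1227 0.1996] [85 89 92]
1 308 249 [0.466  0.1228 0.2065] [85 88 93]
1 308 255 [0.4662 0.1225 0.2119] [83 87 90]
1 308 261 [0.4664 0.123  0.2185] [86 90 94]
1 308 267 [0.4666 0.123  0.2236] [84 88 91]
1 308 273 [0.4667 0.1233 0.2289] [86 89 92]
1 308 279 [0.4669 0.1241 0.2346] [28 28 31]
1 308 285 [0.467  0.124  0.2385] [24 25 28]
1 312 225 [0.4667 0.1113 0.1464] [24 26 28]
1 312 231 [0.4668 0.1076 0.1479] [23 24 25]
1 312 237 [0.4667 0.1032 0.1477] [23 25 24]
1 312 243 [0.4678 0.1231 0.2005] [85 88 91]
1 312 249 [0.4679 0.1224 0.2056] [86 88 92]
1 312 255 [0.468  0.1224 0.2118] [83 87 90]
1 312 261 [0.4681 0.1226 0.2177] [83 86 90]
1 312 267 [0.4682 0.1225 0.2227] [85 87 92]
1 312 273 [0.4683 0.1226 0.2276] [85 88 93]
1 312 279 [0.4683 0.1209 0.2293] [ 93  96 100]
1 312 285 [0.4685 0.1236 0.2379] [22 25 27]
1 326 225 [0.4763 0.1084 0.1389] [43 40 38]
1 326 231 [0.4763 0.104  0.1393] [31 31 28]
1 326 237 [0.4763 0.1    0.1403] [33 31 3
[... 2582 characters left out ...]
27 0.13   0.1028] [84 89 92]
3 328 267 [0.4627 0.129  0.106 ] [84 88 91]
3 328 273 [0.4625 0.1294 0.1117] [86 90 93]
3 328 279 [0.4623 0.1303 0.1175] [24 28 30]
3 328 285 [0.4622 0.1308 0.1224] [22 24 28]
3 334 225 [0.4706 0.1063 0.0001] [125 118 100]
3 334 231 [ 0.4707  0.1011 -0.0004] [122 116  99]
3 334 237 [0.4671 0.1252 0.0663] [87 92 95]
3 334 243 [0.467  0.1234 0.0703] [ 97 103 104]
3 334 249 [0.4669 0.121  0.0726] [90 95 98]
3 334 255 [0.466  0.1258 0.089 ] [33 34 39]
3 334 261 [0.4658 0.1256 0.0944] [47 49 52]
3 334 267 [0.4655 0.1257 0.1001] [63 65 67]
3 334 273 [0.4648 0.13   0.1127] [70 74 77]
3 334 279 [0.4644 0.1326 0.1212] [22 25 28]
3 334 285 [0.4643 0.1308 0.1224] [24 26 27]
```

View pics/w1c.png

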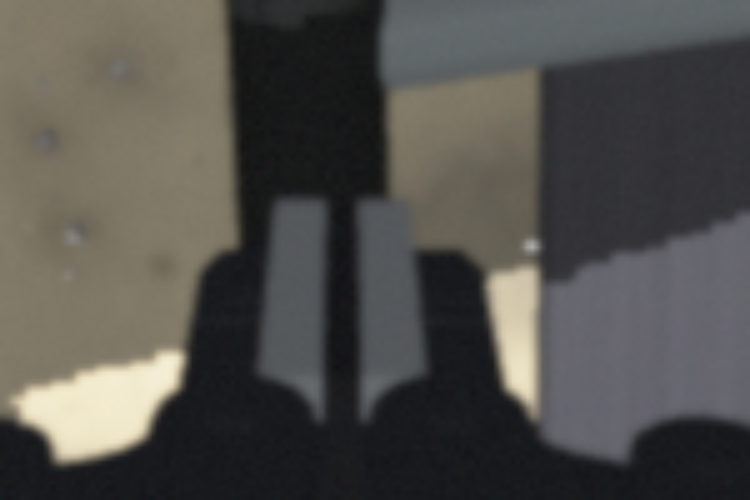

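The fingertips physically end about 31–35 mm above the reported TCP. The bar top reads 0.077, so the lever is only at about 0.33 rad. I'll push further until the stop shows in the force.

```bash
python3 -m crank '[[0,0,-0.008,0,0,0],[0,0,-0.008,0,0,0],[0,0,-0.003,0,0,0],[0,0,0,0,0,0]]';python3 -m crank '[[0,0,-0.003,0,0,0],[0,0,-0.002,0,0,0],[0,0,0,0,0,0]]'; python3 -c "
from h import *
np.set_printoptions(precision=4,suppress=True)
snap('wrist','4');w=ld('pics/wrist4.npz')
for p in[(312,170),(312,190),(312,210),(390,250),(440,250),(500,250),(308,270),(308,260),(308,250),(308,245),(308,240)]:print(p,world(w,*p))"
```

```text
t: 3.4
eef_pos: [0.4594, 0.1191, 0.029]
eef_rot: [-3.142, -0.0, -0.0]
contact_force: [-4.1, -0.3, 14.9]
grip_width: 0.001
t: 3.78
eef_pos: [0.4597, 0.1191, 0.0272]
eef_rot: [-3.141, 0.0, -0.003]
contact_force: [-12.8, -2.9, 42.8]
grip_width: 0.0
(312, 170) [0.4571 0.1647 0.059 ]
(312, 190) [0.457  0.1547 0.0578]
(312, 210) [0.4569 0.1441 0.0564]
(390, 250) [0.4966 0.1232 0.0584]
(440, 250) [0.5202 0.1254 0.0628]
(500, 250) [0.5484 0.1264 0.065 ]
(308, 270) [0.4558 0.1298 0.09  ]
(308, 260) [0.4555 0.1295 0.081 ]
(308, 250) [0.4553 0.1296 0.0715]
(308, 245) [0.4551 0.1303 0.0675]
(308, 240) [0.4549 0.1299 0.0608]
```

View pics/wrist4.png

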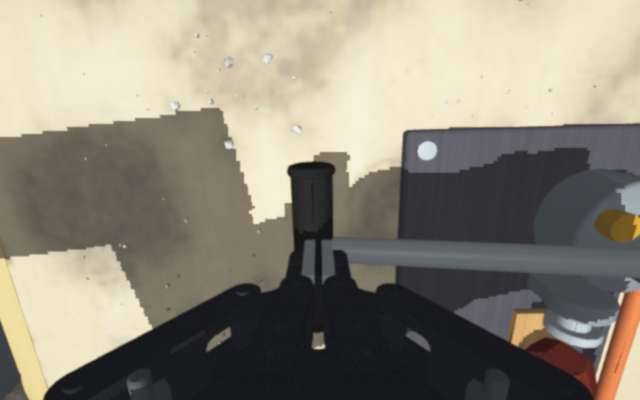

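The lever was at its stop (bar top 0.058, 43 N). Back up now, then I'll check that it has returned.

```bash
python3 -m crank '[[0,0,0.03,0,0,0],[0,0,0.03,0,0,0],[0.003,0,0.03,0,0,0],[0.005,0,0.04,0,0,0],[0,0,0.035,0,0,0],[0,0,0,0,0,0]]'; python3 -c "
from h import *
np.set_printoptions(precision=4,suppress=True)
snap('wrist','5');w=ld('pics/wrist5.npz')
for v in range(130,240,15):print(v,world(w,312,v),w['im'][v,312])"
```

```text
t: 4.58
eef_pos: [0.4701, 0.1196, 0.1904]
eef_rot: [-3.14, 0.0, -0.009]
contact_force: [0.5, 0.7, -1.0]
grip_width: 0.004
130 [0.4644 0.1698 0.0004] [243 235 207]
145 [ 0.4643  0.1523 -0.001 ] [231 222 188]
160 [0.4663 0.1579 0.1468] [43 45 44]
175 [0.4663 0.1472 0.1479] [43 45 45]
190 [0.4662 0.1358 0.147 ] [45 47 46]
205 [0.4661 0.1244 0.1474] [23 23 24]
220 [0.4661 0.1127 0.1479] [24 25 24]
235 [0.466  0.1005 0.1479] [23 24 25]
```

```bash
python3 -m crank '[[0,0,-0.012,0,0,0],[-0.003,0,-0.022,0,0,0],[-0.004,0,-0.03,0,0,0],[-0.001,0,-0.03,0,0,0],[0,0,-0.03,0,0,0],[0,0,-0.03,0,0,0],[0,0,-0.009,0,0,0],[0,0,0,0,0,0]]'; python3 -m crank '[[0,0,0.03,0,0,0],[0,0,0.03,0,0,0],[0.003,0,0.03,0,0,0],[0.005,0,0.04,0,0,0],[0,0,0.033,0,0,0],[0,0,0,0,0,0],[0,0,0,0,0,0]]';python3 -m crank '[[0,0,-0.012,0,0,0],[-0.003,0,-0.022,0,0,0],[-0.004,0,-0.03,0,0,0],[-0.001,0,-0.03,0,0,0],[0,0,-0.03,0,0,0],[0,0,-0.03,0,0,0],[0,0,-0.009,0,0,0],[0,0,0,0,0,0]]'; python3 -m crank '[[0,0,0.03,0,0,0],[0,0,0.03,0,0,0],[0.003,0,0.03,0,0,0],[0.005,0,0.04,0,0,0],[0,0,0.033,0,0,0],[0,0,0,0,0,0],[0,0,0,0,0,0]]'; python3 -c "
from h import *
np.set_printoptions(precision=4,suppress=True)
snap('wrist','6');w=ld('pics/wrist6.npz')
for v in range(160,240,15):print(v,world(w,312,v),w['im'][v,312])"
```

```text
t: 5.62
eef_pos: [0.456, 0.1185, 0.027]
eef_rot: [3.141, 0.0, -0.008]
contact_force: [-14.7, -2.6, 46.1]
grip_width: 0.005
t: 6.5
eef_pos: [0.4664, 0.1188, 0.1858]
eef_rot: [3.141, 0.0, -0.005]
contact_force: [-0.2, 0.2, 0.2]
grip_width: 0.002
t: 7.5
eef_pos: [0.4565, 0.1186, 0.0271]
eef_rot: [3.141, 0.0, -0.007]
contact_force: [-13.7, -2.8, 44.5]
grip_width: -0.002
t: 8.38
eef_pos: [0.4666, 0.1188, 0.186]
eef_rot: [3.141, 0.0, -0.005]
contact_force: [-0.6, 0.4, -0.4]
grip_width: 0.001
160 [0.4625 0.1578 0.147 ] [46 47 48]
175 [0.4624 0.1468 0.1458] [45 44 45]
190 [0.4624 0.1361 0.147 ] [43 45 44]
205 [0.4623 0.1249 0.1475] [23 25 25]
220 [0.4622 0.1133 0.1475] [22 23 20]
235 [0.4622 0.1009 0.1466] [24 27 26]
```

All three strokes reached the stop and returned. Next I'll go over to the key, turning the tool +90° so the jaws close across its 9 mm thickness.

```bash
python3 -m crank '[[0,0,0.03,0,0,9],[0,-0.02,0.03,0,0,9],[0.004,-0.05,0,0,0,9],[0.004,-0.05,0,0,0,9],[0.004,-0.055,0,0,0,9],[0.004,-0.055,0,0,0,9],[0.004,-0.055,0,0,0,9],[0.004,-0.055,0,0,0,9],[0.004,-0.05,0,0,0,9],[0.004,-0.05,0,0,0,9]]' 0 40;  python3 -m crank '[[0.004,-0.02,0,0,0,0],[0,0,0,0,0,0]]'; python3 -c "
from h import *
snap('wrist','7');snap('scene','7');crop('scene','7',310,230,450,370,5);print(get_obs()['joint_pos'])"
```

```text
t: 9.68
eef_pos: [0.499, -0.3221, 0.2457]
eef_rot: [-2.214, -2.224, 0.001]
contact_force: [0.9, -0.0, 0.5]
grip_width: 0.501
t: 9.93
eef_pos: [0.5031, -0.3418, 0.2452]
eef_rot: [-2.221, -2.216, 0.001]
contact_force: [0.3, -0.1, -0.8]
grip_width: 0.501
[-5.94557601e-01  3.96292880e-01  1.77724470e-01  1.35567501e+00
  4.25440404e-04 -5.94405883e-01]
```

View pics/wrist7.png

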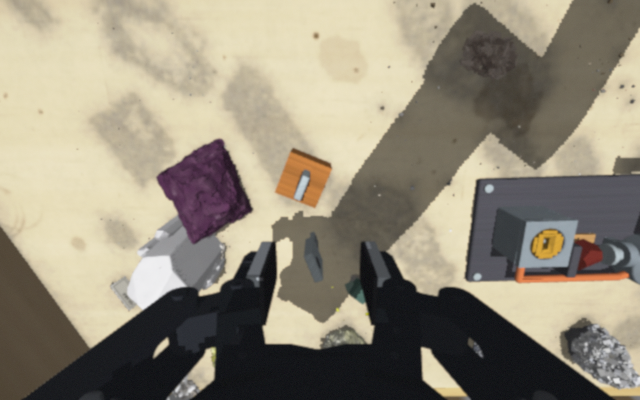

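View pics/scene7_c310_230.png

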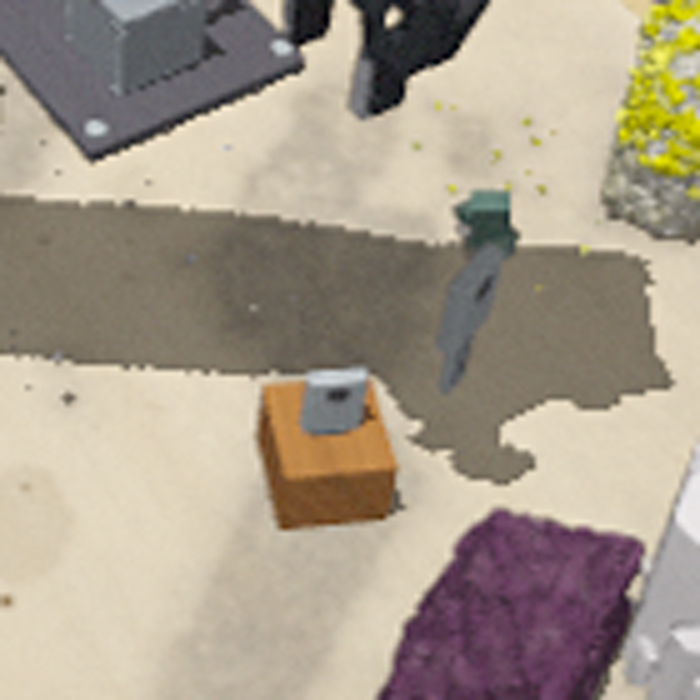

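```bash
cat >> h.py <<'E'
def grid(z,x0,y0,x1,y1):
    R=cv2.Rodrigues(z['rvec'])[0];t=z['tvec'].ravel();v,u=np.mgrid[y0:y1,x0:x1]
    r=np.linalg.inv(z['mtx'])@np.stack([u.ravel(),v.ravel(),np.ones(u.size)])
    P=(R.T@(r*z['d'][y0:y1,x0:x1].ravel()-t[:,None])).T
    return P,z['im'][y0:y1,x0:x1].reshape(-1,3)
E
python3 - <<'E'
from h import *
np.set_printoptions(precision=4,suppress=True)
w=ld("pics/wrist7.npz")
crop("wrist","7",260,130,360,230,6)
P,c=grid(w,265,140,345,220)
h=P[:,2]
def rect(m,name):
    q=P[m][:,:2];r=cv2.minAreaRect((q*1000).astype(np.float32));print(name,m.sum(),P[m].mean(0),np.median(h[m]),r)
rect((h>.068)&(h<.12),'key')
c=c.astype(int);rect((c[:,0]-c[:,2]>50)&(abs(h-.044)<.008),'stand')
print(np.sort(h)[-60::6])
wm=ld("pics/scene7.npz");P2,c2=grid(wm,360,295,390,325);k=(P2[:,2]>.055)&(P2[:,2]<.12);print('scene',P2[k].mean(0),P2[k].min(0),P2[k].max(0))
E
```

```text
key 225 [ 0.5136 -0.3611  0.0829] 0.0837329028906403 ((515.0072021484375, -361.3766784667969), (9.378902435302734, 30.08850860595703), 67.69793701171875)
stand 1679 [ 0.5129 -0.3611  0.0439] 0.04404198449715955 ((515.4640502929688, -361.5513916015625), (55.935264587402344, 56.87578201293945), 67.39164733886719)
[0.0846 0.0847 0.0848 0.085  0.0853 0.4173 0.4173 0.4173 0.4173 0.4173]
scene [ 0.5122 -0.3631  0.0736] [ 0.4988 -0.3706  0.0555] [ 0.5273 -0.352   0.0876]
```

View pics/wrist7_c260_130.png

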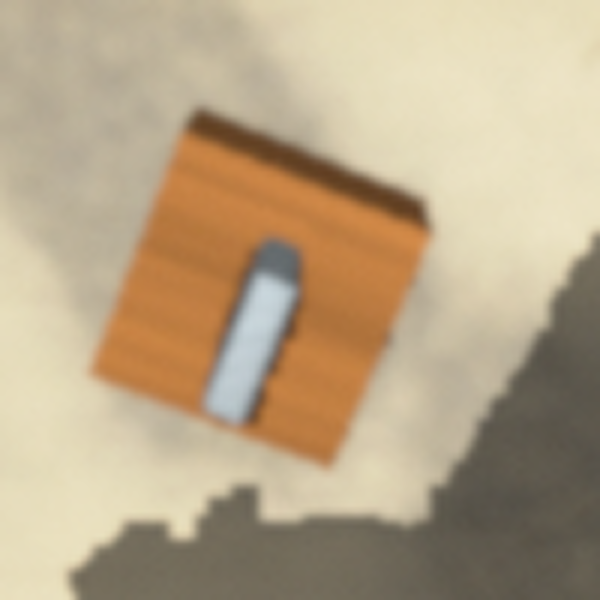

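The key centre is at (0.515,-0.361), the bow top is at 0.084, and the plate yaw is -22.5°. I'll align, descend partway, then check.

```bash
python3 -m crank '[[0.006,-0.01,-0.03,0,0,-9],[0.006,-0.0095,-0.04,0,0,-9],[0,0,-0.04,0,0,-4.5],[0,0,-0.03,0,0,0],[0,0,0,0,0,0],[0,0,0,0,0,0]]'; python3 -c "
from h import *
np.set_printoptions(precision=4,suppress=True)
snap('wrist','8');o=get_obs();print(o['eef_pos'],cv2.Rodrigues(o['eef_rot'])[0]);w=ld('pics/wrist8.npz')
P,c=grid(w,250,100,390,350);h=P[:,2];m=(h>.077)&(h<.089)&(abs(P[:,0]-.515)<.025)&(abs(P[:,1]+.361)<.025);print(m.sum(),cv2.minAreaRect((P[m][:,:2]*1000).astype(np.float32)))
snap('scene','8');crop('scene','8',310,230,450,370,5)"
```

```text
t: 10.78
eef_pos: [0.5165, -0.3599, 0.1093]
eef_rot: [2.61, 1.746, 0.001]
contact_force: [0.1, 0.1, 0.1]
grip_width: 0.502
[ 0.517  -0.3605  0.1099] [[ 0.382   0.9242  0.0024]
 [ 0.9242 -0.382  -0.0016]
 [-0.0006  0.0028 -1.    ]]
550 ((514.6630249023438, -361.07470703125), (9.303606033325195, 30.271259307861328), 66.9992904663086)
```

View pics/wrist8.png

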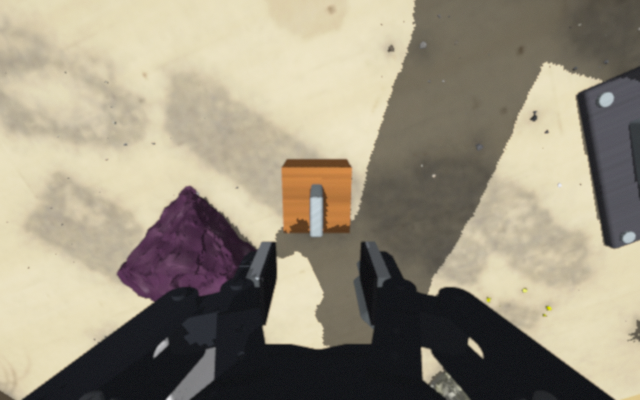

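View pics/scene8_c310_230.png

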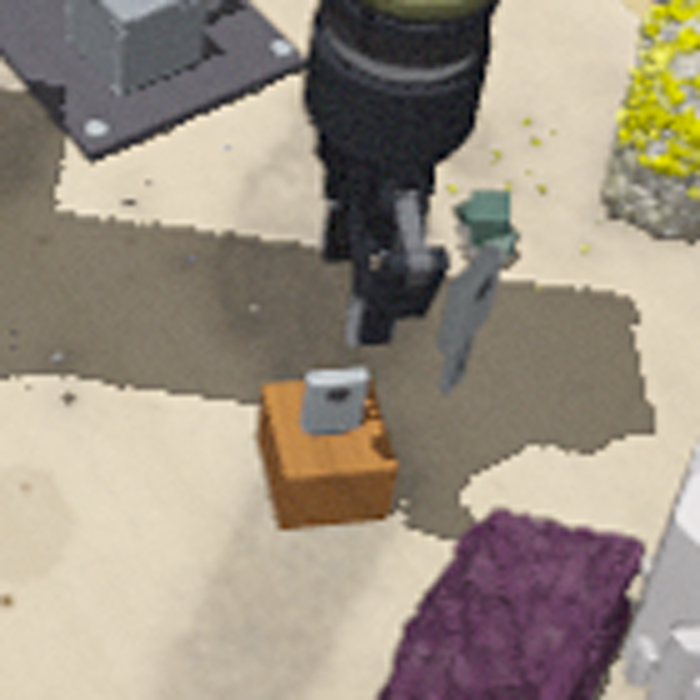

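Run:
```python
from h import *
np.set_printoptions(precision=4,suppress=True)
w=ld("pics/wrist8.npz");w7=ld("pics/wrist7.npz")
for p in[(245,255),(250,245),(230,230),(190,190),(200,240)]:print(world(w,*p))
P,c=grid(w7,150,130,262,245);c=c.astype(int)
m=(c[:,0]>c[:,1]+20)&(c[:,2]>c[:,1]+10)&(P[:,2]>.005)
d=(P[:,:2]-[.515,-.361])@np.array([.382,.924]);e=(P[:,:2]-[.515,-.361])@np.array([.924,-.382])
print(m.sum(),d[m].max(),P[m][d[m].argmax()]); k=m&(abs(e)<.03);print(k.sum(),d[k].max() if k.any() else None)
k=m&(abs(e)<.05);print(k.sum(),d[k].max() if k.any() else None,P[k][d[k].argmax()],e[k][d[k].argmax()])
```

```text
[ 0.4973 -0.3895  0.1506]
[ 0.5442 -0.4457  0.0012]
[ 0.5182 -0.4504  0.0157]
[ 0.4706 -0.4721  0.0037]
[ 0.5065 -0.4594  0.0551]
4764 -0.014629249743334944 [ 0.431  -0.3421  0.4173]
865 -0.08871838142101361
2274 -0.07061440461666743 [ 0.5338 -0.4452  0.0534] 0.04950441538866733
```

```bash
python3 -m crank '[[-0.0015,-0.0005,-0.03,0,0,0.5],[0,0,-0.03,0,0,0],[0,0,-0.02,0,0,0],[0,0,-0.01,0,0,0],[0,0,0,0,0,0]]' 0.0; python3 -c "
from h import *
snap('side','9');snap('scene','9');crop('side','9',310,100,430,220,6);crop('scene','9',310,230,450,370,5)"
```

```text
t: 11.5
eef_pos: [0.5146, -0.361, 0.0184]
eef_rot: [2.604, 1.757, 0.0]
contact_force: [0.3, 0.1, 0.9]
grip_width: 0.499
```

View pics/side9_c310_100.png

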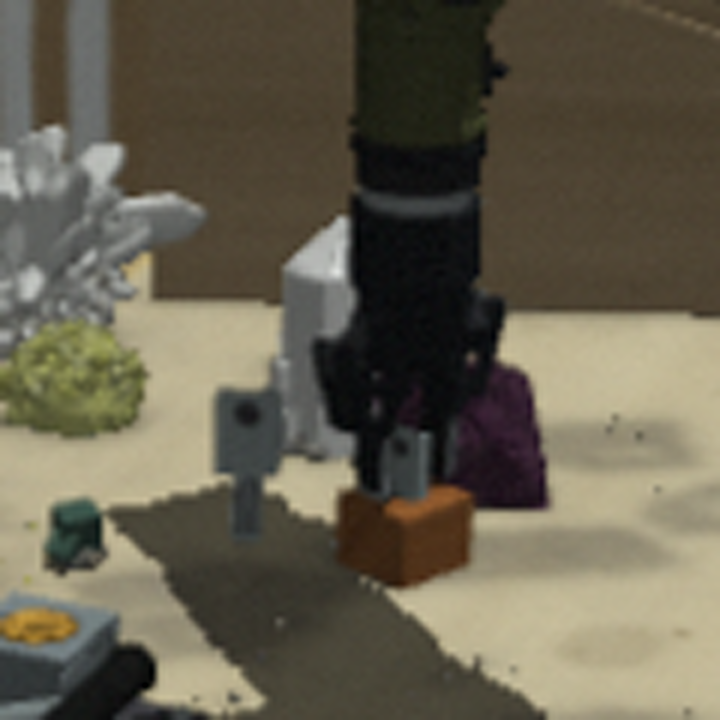

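View pics/scene9_c310_230.png

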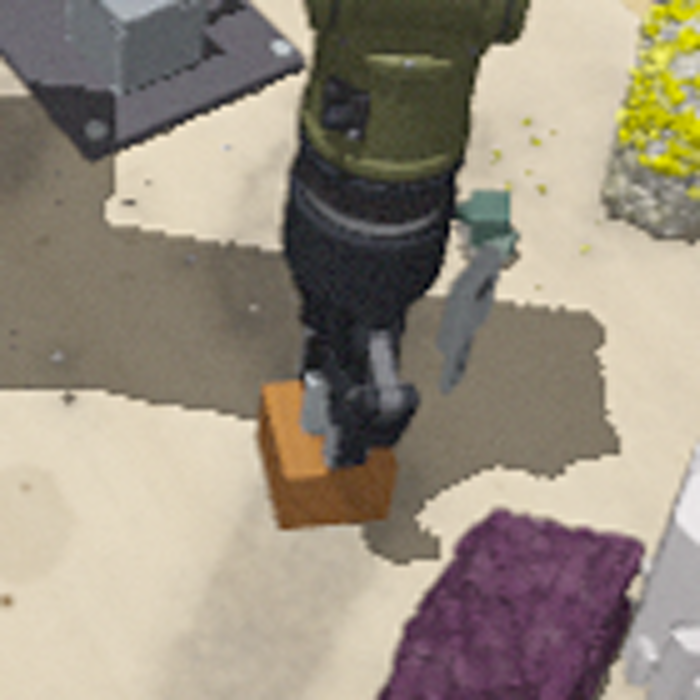

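```bash
python3 -m crank '[[0,0,0,0,0,0],[0,0,0,0,0,0],[0,0,0,0,0,0],[0,0,0,0,0,0],[0,0,0,0,0,0]]' -1 80;python3 -m crank '[[0,0,0.01,0,0,0],[0,0,0.02,0,0,0],[0,0,0.03,0,0,0],[0,0,0.03,0,0,0],[0,0,0.03,0,0,0],[0,0,0,0,0,0]]'; python3 -c "
from h import *
snap('side','10');snap('wrist','10');crop('side','10',310,100,430,220,6)"
```

```text
t: 12.22
eef_pos: [0.515, -0.3613, 0.0189]
eef_rot: [2.603, 1.756, 0.001]
contact_force: [0.1, 0.7, 5.1]
grip_width: 0.094
t: 12.98
eef_pos: [0.5159, -0.362, 0.1407]
eef_rot: [2.6, 1.754, 0.003]
contact_force: [0.0, -1.0, -1.9]
grip_width: 0.096
```

View pics/side10_c310_100.png

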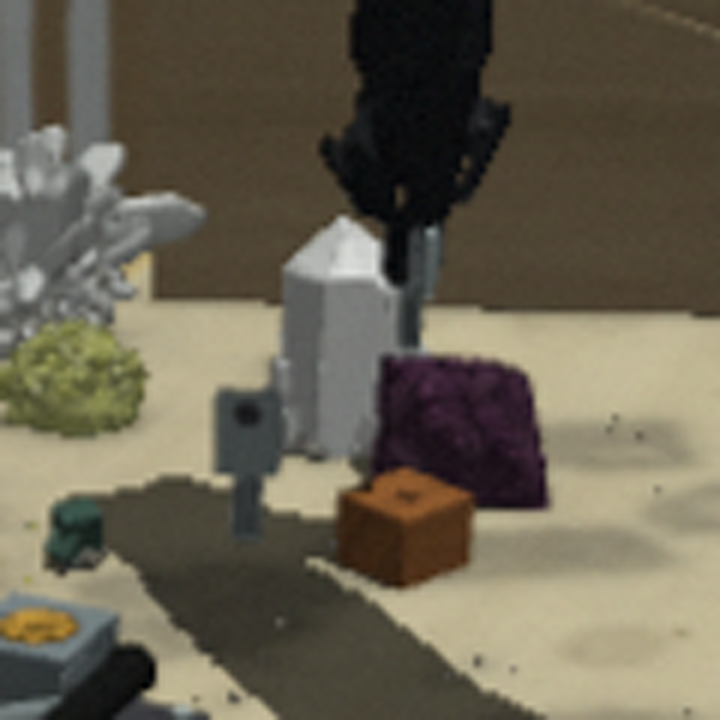

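View pics/wrist10.png

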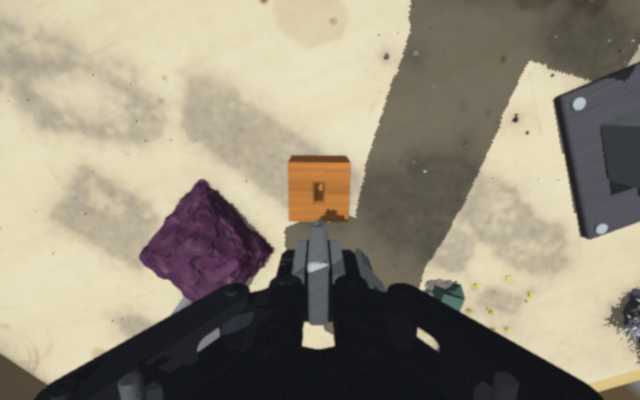

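The key is gripped and clear of the stand. Now to the lock, turning +24°.

```bash
python3 -m crank '[[0.012,0.04,0.02,0,0,4],[0.012,0.045,0.02,0,0,4],[0.012,0.045,0,0,0,4],[0.012,0.045,0,0,0,4],[0.012,0.045,0,0,0,4],[0.012,0.045,0,0,0,4],[0.012,0.04,0,0,0,0],[0,0,0,0,0,0],[0,0,0,0,0,0]]'; python3 -c "
from h import *
o=get_obs();print(o['joint_pos'],o['eef_pos'],cv2.Rodrigues(o['eef_rot'])[0])
snap('wrist','11');snap('scene','11');snap('side','11');crop('wrist','11',220,100,420,300,4);crop('scene','11',270,160,400,290,6);crop('side','11',240,120,370,250,6)"
```

```text
t: 14.2
eef_pos: [0.5972, -0.056, 0.1765]
eef_rot: [-2.181, -2.259, 0.004]
contact_force: [-0.2, 0.2, -0.6]
grip_width: 0.094
[-9.31494772e-02  4.02025584e-01  5.67001403e-03  1.17744773e+00
 -6.18200225e-04 -1.28337190e-01] [ 0.59723942 -0.05601113  0.17650902] [[-3.51817290e-02  9.99376273e-01 -3.05143172e-03]
 [ 9.99380905e-01  3.51808666e-02 -3.35827692e-04]
 [-2.28266215e-04 -3.06135759e-03 -9.99995288e-01]]
```

View pics/wrist11_c220_100.png

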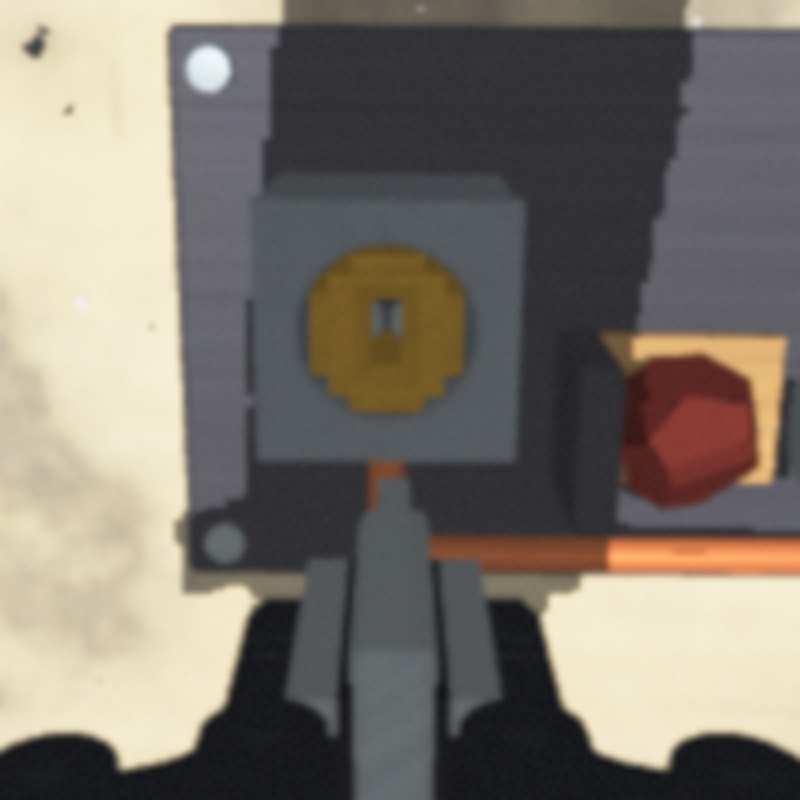

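View pics/scene11_c270_160.png

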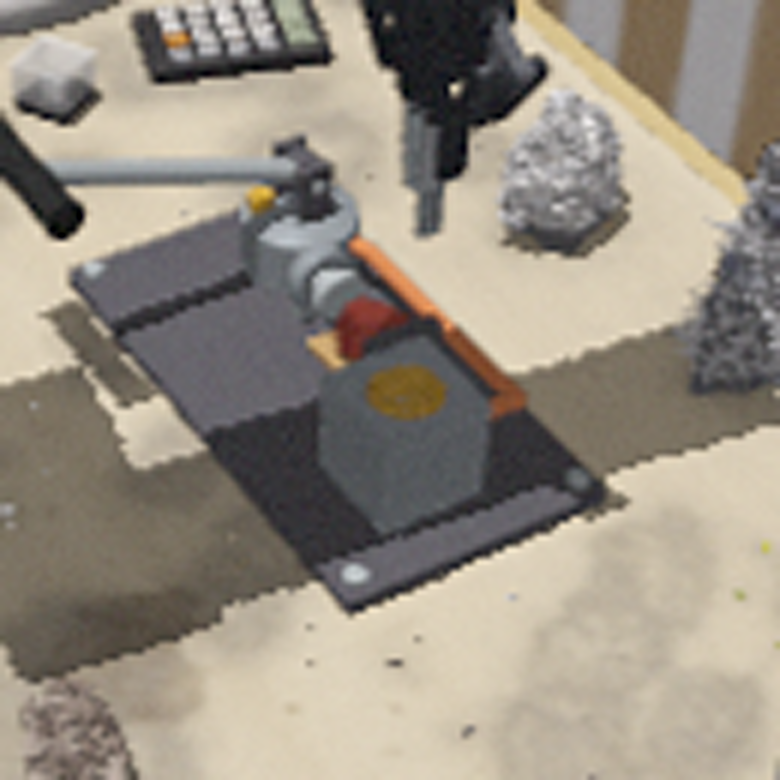

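View pics/side11_c240_120.png

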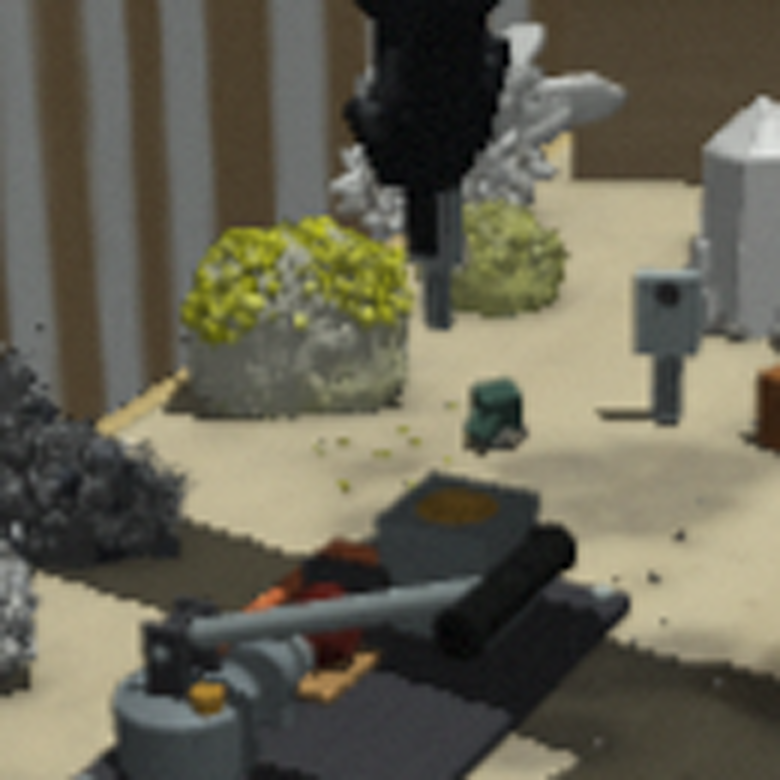

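Run:
```python
from h import *
np.set_printoptions(precision=4,suppress=True)
w=ld("pics/wrist11.npz");s=ld("pics/scene11.npz");d=ld("pics/side11.npz")
P,c=grid(w,270,130,370,225);c=c.astype(int)
top=abs(P[:,2]-.075)<.006
r=cv2.minAreaRect((P[top][:,:2]*1000).astype(np.float32));print('housing',top.sum(),r,np.median(P[top][:,2]))
def brass(z,x0,y0,x1,y1):
    im=z['im'][y0:y1,x0:x1].astype(int)
    m=((im[:,:,0]-im[:,:,2]>45)&(im[:,:,1]-im[:,:,2]>22)).astype(np.uint8)
    cs,_=cv2.findContours(m,cv2.RETR_EXTERNAL,cv2.CHAIN_APPROX_NONE);k=max(cs,key=cv2.contourArea)
    e=cv2.fitEllipse(k);u,v=e[0][0]+x0,e[0][1]+y0
    print('brass',(u,v),e[1],world(z,u,v,.075))
brass(w,290,150,345,210);brass(s,320,215,350,235);brass(d,305,198,328,210)
# clamp bolts
for u,v in[(272,117),(276,236)]:print(world(w,u,v),world(w,u,v,.014))
# key
for v in range(220,300,5):
    row=w['im'][v];z=[world(w,u,v) for u in range(300,340)]
    z=np.array(z);near=np.abs(z[:,0]-.585)<.02
    near&=z[:,2]>.14
    if near.any():print(v,near.sum(),z[near].mean(0),z[near][:,1].min(),z[near][:,1].max())
print(world(w,319,225),world(w,317.5,245))
```

```text
housing 4071 ((590.1466674804688, -58.522560119628906), (62.4072380065918, 62.014068603515625), 1.6483606100082397) 0.07407721920685065
brass (316.32141876220703, 181.89468574523926) (38.67102813720703, 41.03739929199219) [ 0.5883 -0.058   0.075 ]
brass (337.1840229034424, 224.9608907699585) (7.989569187164307, 12.34811019897461) [ 0.5885 -0.061   0.075 ]
brass (315.99618911743164, 204.25512313842773) (3.9008779525756836, 7.5108819007873535) [ 0.5876 -0.0566  0.075 ]
[ 0.5332 -0.1072  0.0161] [ 0.5332 -0.1075  0.014 ]
[ 0.6694 -0.1035  0.0158] [ 0.6701 -0.1037  0.014 ]
220 8 [ 0.5904 -0.0567  0.1711] -0.05884813565273143 -0.05447777205320475
225 8 [ 0.5903 -0.0567  0.18  ] -0.05873377681310059 -0.054566786235878864
230 16 [ 0.5826 -0.0569  0.2069] -0.0606513435262425 -0.05305614996317548
235 18 [ 0.5827 -0.0569  0.2129] -0.06101909955245322 -0.05265410811398493
240 39 [ 0.5848 -0.056   0.2141] -0.06536584400317334 -0.04653586104414761
245 40 [ 0.5847 -0.0558  0.2199] -0.06507321294228711 -0.04646808658370182
250 40 [ 0.5847 -0.0558  0.2252] -0.06468858812257466 -0.04673938400602984
255 40 [ 0.5847 -0.0559  0.2302] -0.06446875960611631 -0.04713190953102328
260 40 [ 0.5846 -0.0559  0.235 ] -0.06424531715135198 -0.04737422151112784
265 40 [ 0.585  -0.0559  0.2384] -0.06394306327796699 -0.047754046820697296
270 40 [ 0.5861 -0.0559  0.2406] -0.06367106712743799 -0.04796003232555788
275 40 [ 0.5873 -0.0558  0.2423] -0.06345050138232936 -0.0482565045107614
280 40 [ 0.5891 -0.0558  0.2431] -0.06323522037322914 -0.04864417995842455
285 40 [ 0.5906 -0.0558  0.2442] -0.06298042170273006 -0.04886675170006869
290 40 [ 0.5925 -0.0557  0.2447] -0.06282075319991806 -0.049085964478022076
295 40 [ 0.5943 -0.0557  0.2454] -0.06268462432433511 -0.049332582015450224
[ 0.5899 -0.0558  0.181 ] [ 0.5825 -0.0568  0.2248]
```

```bash
python3 -m crank '[[-0.0085,-0.0013,-0.02,0,0,-0.4],[0,0,-0.03,0,0,0],[0,0,-0.025,0,0,0],[0,0,-0.01,0,0,0],[0,0,0,0,0,0],[0,0,0,0,0,0]]'; python3 -c "
from h import *
np.set_printoptions(precision=4,suppress=True)
o=get_obs();print(o['eef_pos'],o['contact_force'])
snap('wrist','12');snap('side','12');crop('wrist','12',220,130,420,330,4);crop('side','12',280,150,350,220,10)
w=ld('pics/wrist12.npz')
for v in range(200,270,4):
    z=np.array([world(w,u,v) for u in range(300,340)]);print(v,z[17],z[0][2])"
```

```text
t: 15.1
eef_pos: [0.5908, -0.0575, 0.0941]
eef_rot: [2.19, 2.251, 0.002]
contact_force: [-0.2, 0.4, -1.1]
grip_width: 0.094
[ 0.5908 -0.0575  0.0941] [-0.2175  0.4276 -1.1041]
200 [ 0.5751 -0.0587  0.0748] 0.0730459454728349
204 [ 0.5776 -0.0587  0.0757] 0.07667554224931115
208 [ 0.5821 -0.0586  0.0704] 0.07467173284379802
212 [ 0.6049 -0.0582  0.0125] 0.0743376177952504
216 [ 0.598  -0.0582  0.0421] 0.07524203797530582
220 [ 0.5843 -0.0584  0.0877] 0.07502539110576352
224 [ 0.5841 -0.0584  0.0952] 0.07506402876496925
228 [ 0.5763 -0.0585  0.1211] 0.07578205028138255
232 [ 0.576  -0.0585  0.1269] 0.07535283590745587
236 [ 0.5758 -0.0585  0.1325] 0.07507235105508248
240 [ 0.5759 -0.0585  0.1368] 0.1279839428364205
244 [ 0.5753 -0.0585  0.1424] 0.13214546212921396
248 [ 0.5757 -0.0585  0.1457] 0.1381575337991958
252 [ 0.5759 -0.0584  0.1492] 0.1404570637025901
256 [ 0.5756 -0.0584  0.1533] 0.14486056478339335
260 [ 0.5761 -0.0584  0.1558] 0.14791435848733578
264 [ 0.5764 -0.0584  0.1585] 0.1515975875667837
268 [ 0.5777 -0.0583  0.1594] 0.1549939197034549
```

View pics/wrist12_c220_130.png

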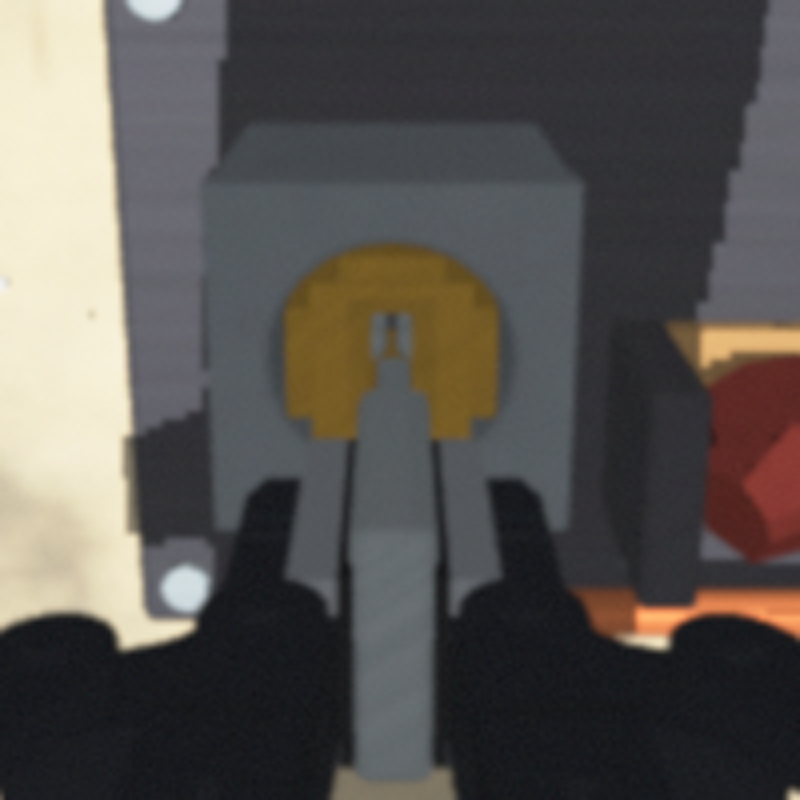

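View pics/side12_c280_150.png

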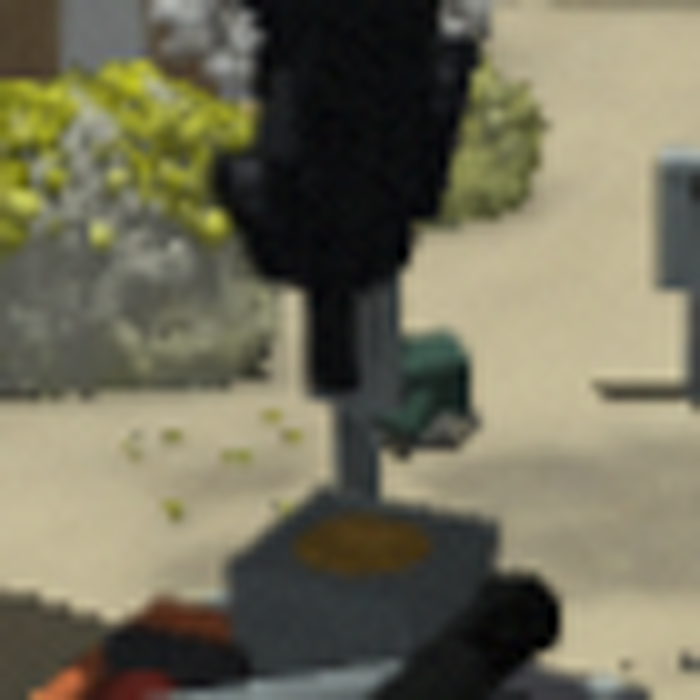

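```bash
python3 -m crank '[[-0.0022,-0.0004,0,0,0,0],[0,0,-0.006,0,0,0],[0,0,-0.006,0,0,0],[0,0,-0.005,0,0,0],[0,0,0,0,0,0]]'; python3 -c "
from h import *
snap('wrist','13');crop('wrist','13',220,130,420,330,4)"
```

```text
t: 15.82
eef_pos: [0.5887, -0.0575, 0.0756]
eef_rot: [2.189, 2.252, 0.002]
contact_force: [5.2, -0.5, -2.3]
grip_width: 0.095
```

View pics/wrist13_c220_130.png

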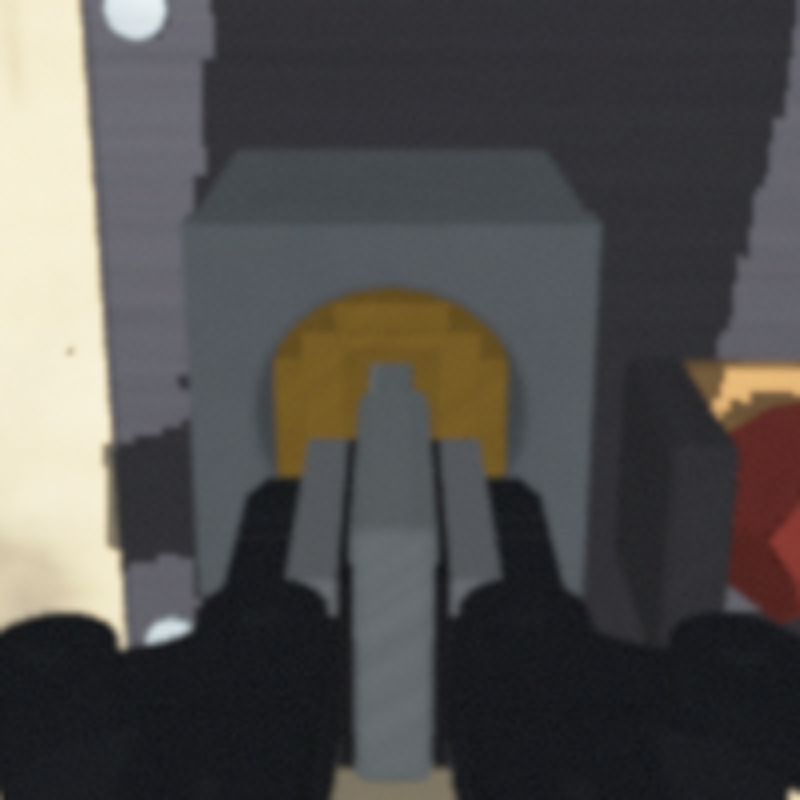

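```bash
python3 -m crank '[[0.001,0,0,0,0,0],[0,0,-0.005,0,0,0],[0,0,-0.005,0,0,0],[0,0,-0.004,0,0,0],[0,0,0,0,0,0]]';python3 -m crank '[[0,0,-0.004,0,0,0],[0,0,-0.004,0,0,0],[0,0,0,0,0,0]]'
```

```text
t: 16.5
eef_pos: [0.5889, -0.0577, 0.0618]
eef_rot: [2.19, 2.252, 0.0]
contact_force: [2.3, -1.2, -0.9]
grip_width: 0.092
t: 16.88
eef_pos: [0.5888, -0.0576, 0.0535]
eef_rot: [2.19, 2.252, -0.0]
contact_force: [4.2, -0.4, -1.1]
grip_width: 0.093
```

```bash
python3 -c "
from h import *
np.set_printoptions(precision=4,suppress=True)
snap('wrist','14');crop('wrist','14',220,130,420,330,4);snap('side','14');crop('side','14',280,150,350,220,10)
w=ld('pics/wrist14.npz')
for v in range(200,300,6):
    z=np.array([world(w,u,v) for u in range(300,340)]);print(v,z[17],z[0][2])"
```

```text
200 [ 0.5613 -0.0591  0.0739] 0.07450763112050035
206 [ 0.5644 -0.059   0.0745] 0.07462763118605692
212 [ 0.568  -0.0589  0.0737] 0.07473458595060524
218 [ 0.5714 -0.0588  0.0738] 0.062135051774209665
224 [ 0.5745 -0.0587  0.0745] 0.07149161128094342
230 [ 0.5741 -0.0587  0.0839] 0.07513733572194337
236 [ 0.574  -0.0586  0.0917] 0.07526341232414839
242 [ 0.5743 -0.0586  0.0977] 0.08995002721317694
248 [ 0.5741 -0.0586  0.1045] 0.09573947539811414
254 [ 0.5737 -0.0586  0.111 ] 0.10133592956097924
260 [ 0.5743 -0.0585  0.1151] 0.10793907986588692
266 [ 0.5753 -0.0585  0.1183] 0.11289758304206166
272 [ 0.5782 -0.0584  0.1178] 0.118646898238652
278 [ 0.581  -0.0584  0.1177] 0.11957270664356037
284 [ 0.5834 -0.0583  0.1182] 0.12853301958614613
290 [ 0.586  -0.0582  0.1185] 0.13316886476314868
296 [ 0.5887 -0.0581  0.1185] 0.13391066026049314
```

View pics/wrist14_c220_130.png

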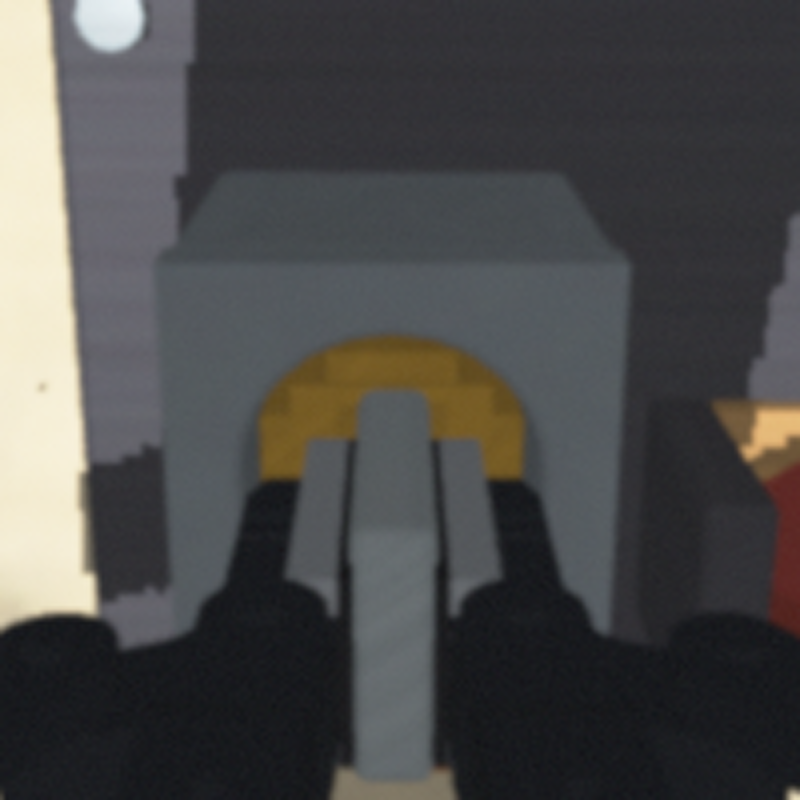

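View pics/side14_c280_150.png

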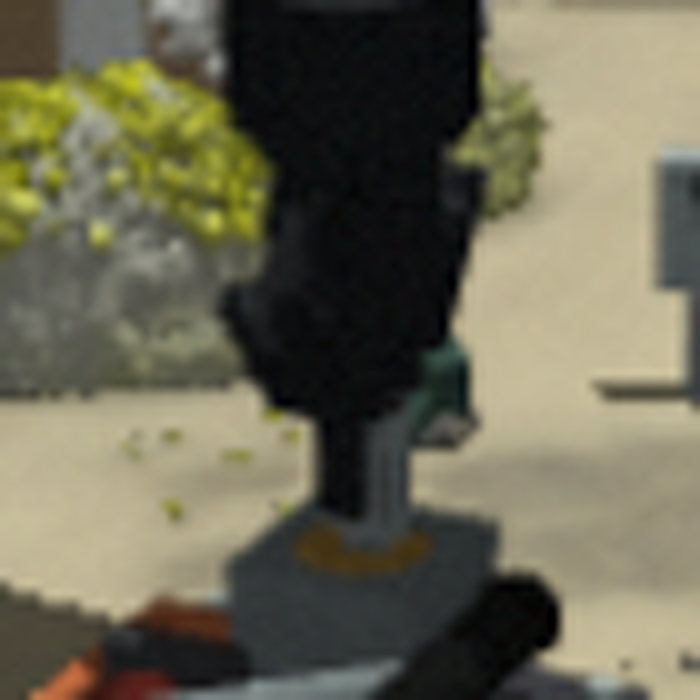

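```bash
python3 -m crank '[[0.0007,0,-0.003,0,0,0],[0,0,-0.002,0,0,0],[0,0,0,0,0,0],[0,0,0,0,0,0]]';python3 -c "
from h import *
np.set_printoptions(precision=4,suppress=True)
snap('wrist','15');w=ld('pics/wrist15.npz')
for v in range(266,300,6):print(v,world(w,317,v))"
```

```text
t: 17.48
eef_pos: [0.589, -0.0577, 0.0499]
eef_rot: [2.19, 2.252, -0.0]
contact_force: [-1.0, -1.3, 8.7]
grip_width: 0.092
266 [ 0.5753 -0.0585  0.1149]
272 [ 0.5782 -0.0584  0.1145]
278 [ 0.5801 -0.0584  0.1158]
284 [ 0.5834 -0.0583  0.1147]
290 [ 0.5864 -0.0582  0.1145]
296 [ 0.5895 -0.0581  0.114 ]
```

```bash
python3 -m crank '[[0,0,-0.001,0,0,0],[0,0,0,0,0,0]]';python3 -m crank '[[0,0,0,0,0,-6],[0,0,0,0,0,-6],[0,0,0,0,0,-6],[0,0,0,0,0,-6],[0,0,0,0,0,-6],[0,0,0,0,0,0]]';python3 -c "
from bench import *;o=get_obs();print(o['torque'],o['joint_pos'])"
```

```text
t: 17.77
eef_pos: [0.589, -0.0577, 0.0498]
eef_rot: [2.19, 2.252, 0.0]
contact_force: [-1.8, -0.7, 13.0]
grip_width: 0.096
t: 18.52
eef_pos: [0.5892, -0.0573, 0.0498]
eef_rot: [2.699, 1.608, 0.001]
contact_force: [-2.2, -0.2, 13.4]
grip_width: 0.093
[0.0011976  0.33006041 0.05316473] [-9.71952834e-02  4.72151808e-01 -2.30007648e-01  8.67893413e-01
  4.39147257e-04  3.98811359e-01]
```

```bash
python3 -m crank '[[0,0,0,0,0,-6],[0,0,0,0,0,-6],[0,0,0,0,0,-6],[0,0,0,0,0,-6],[0,0,0,0,0,-6],[0,0,0,0,0,-6],[0,0,0,0,0,-6],[0,0,0,0,0,-6],[0,0,0,0,0,-3],[0,0,0,0,0,0]]';python3 -c "
from h import *
o=get_obs();print(o['torque'],o['joint_pos'][5]);snap('wrist','16');crop('wrist','16',220,130,420,330,4)"; python3 -m crank '[[0,0,0,0,0,-4],[0,0,0,0,0,-3],[0,0,0,0,0,0],[0,0,0,0,0,0]]';python3 -c "
from h import *
o=get_obs();print(o['torque'],o['joint_pos'][5])"
```

```text
t: 19.77
eef_pos: [0.5899, -0.0573, 0.0498]
eef_rot: [-3.128, -0.29, -0.003]
contact_force: [-0.5, 0.4, 12.5]
grip_width: 0.094
[-0.00334069  0.16367702  0.09908856] 1.2884752748418744
t: 20.32
eef_pos: [0.5899, -0.0573, 0.0498]
eef_rot: [-3.14, -0.099, -0.003]
contact_force: [-0.5, 0.1, 12.4]
grip_width: 0.095
[0.03653234 0.12071817 0.16039121] 1.4103468271665651
```

View pics/wrist16_c220_130.png

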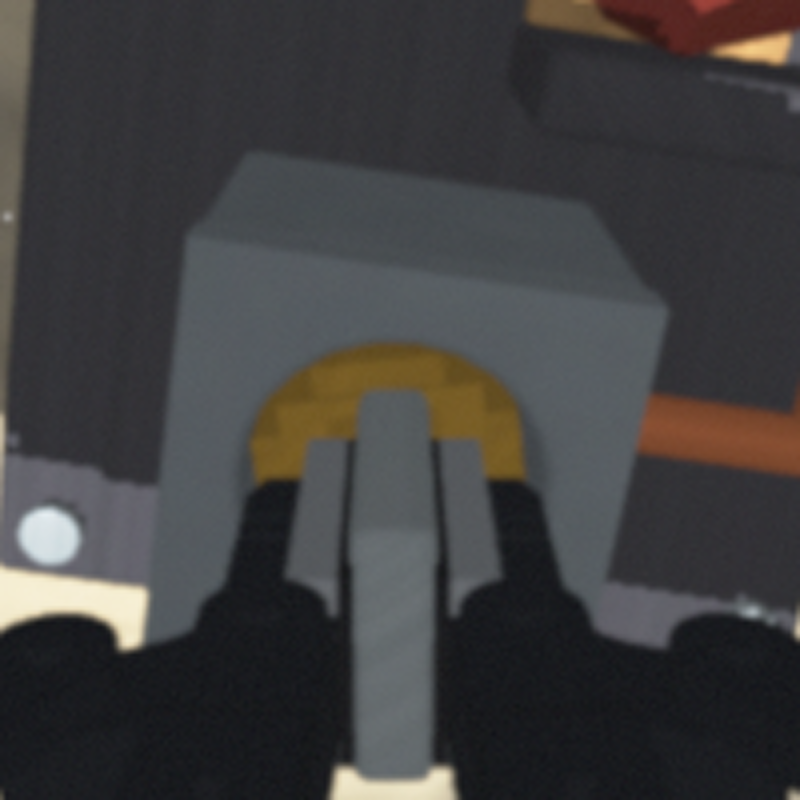

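```bash
python3 -m crank '[[0,0,0,0,0,0],[0,0,0,0,0,0]]'; python3 -c "
from h import *
np.set_printoptions(precision=4,suppress=True)
snap('side','17');snap('scene','17');snap('wrist','17');s=ld('pics/side17.npz');w=ld('pics/wrist17.npz')
print(world(s,325,213));print([world(w,317,v) for v in(284,292)]);print(get_obs())"
```

```text
t: 20.58
eef_pos: [0.5899, -0.0573, 0.0498]
eef_rot: [-3.14, -0.099, -0.003]
contact_force: [-0.1, -0.5, 12.3]
grip_width: 0.095
[0.4653 0.1123 0.1492]
[array([ 0.5893, -0.0523,  0.1139]), array([ 0.5895, -0.0553,  0.1149])]
{'t': 20.725, 'joint_pos': array([-0.0971,  0.4723, -0.2296,  0.867 ,  0.0006,  1.4103]), 'joint_vel': array([ 0.0012, -0.0013,  0.0004,  0.0013, -0.0005,  0.    ]), 'tau': array([ -0.2374, -42.2429,  18.7352,  -0.2297,  -0.0243,   0.1065]), 'eef_pos': array([ 0.5899, -0.0573,  0.0498]), 'eef_rot': array([-3.1397, -0.0995, -0.003 ]), 'contact_force': array([-0.5118,  0.6665, 12.199 ]), 'torque': array([-0.0046,  0.0959,  0.1092]), 'grip_width': 0.09533292105721823}
```

View pics/side17.png

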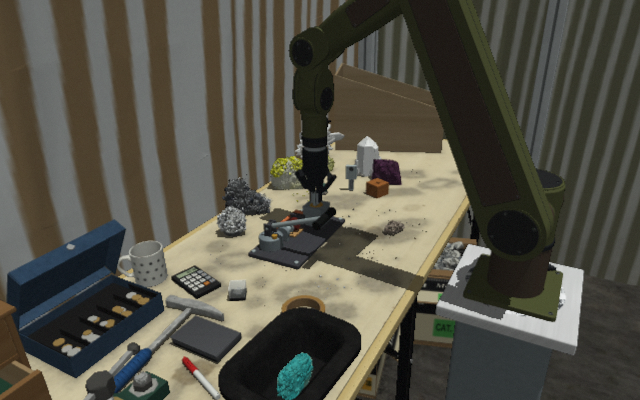

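View pics/scene17.png

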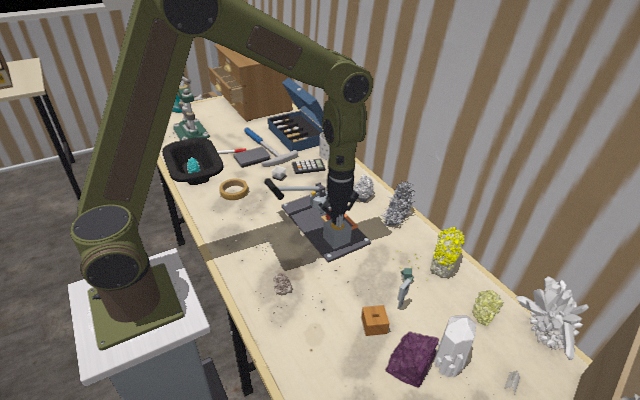

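The side and scene views show the lever grip raised at (325,213) in the side view, an empty stand at (376,320) in the scene view, and the bystanders in place. Handing in.

```bash
python3 -c "
from bench import *
print(finish_job())"
```

```text
the job is handed in; nothing more can be done
None
```

I pumped the lever three full strokes, moved the smaller key from its stand to the lock, pushed it home and turned it clockwise. I handed in at 20.7 s with the key still gripped and held turned; `finish_job` gives no verdict.

- **Lever:** each stroke was pressed against the stop at about 43–46 N. The camera showed it back up after the first and third strokes; after the second I judged it only from the raised tool and zero contact force. At the end its top was at 0.149 m, which is raised.
- **Key seating:** the bow top was at about 0.1145 m, which puts the shoulder at about 0.0745 m against the 0.075 m mouth. The arm was still pressing down with about 12 N.
- **Key turn:** the tool turned about 88°, so I estimate the plug at about 1.4 rad. The torque reached 0.16 N m just after the turn, above the 0.12 N m spring, and was 0.11 N m at the last reading.
- **Surroundings:** the listed bystanders looked unmoved in the last scene and side views. I did not measure their positions.

**Disagreements:**
- The real fingertips ended about 31 mm behind the reported TCP. My first press therefore stopped at about 0.33 rad, short of the stop, and I carried it on down without letting the lever up.
- I never felt the lock pins clearly; the only vertical push (9–13 N) came as the key seated.

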